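# Register a cutting die on the die-cutter's feed bed

### The arm

A 6-joint arm with a two-finger parallel gripper is mounted at the origin on the work surface. World frame = base frame: x ahead of the robot, y to its left, z up, the work surface at z = 0. Lengths are in m, angles in rad, forces in N, time in s.
With the tool pointing down it reaches from about 0.325 to 0.9 m from the base axis. Payload 3.5 kg.
Tool frame: the origin (TCP) lies midway between the tips of the shut fingers; the grasp point (between the pads) lies 19 mm behind it; z points along the fingers, y is the line along which they close (so a half turn about z gives the same grasp; the last joint's range is limited). The gripper opens to 85 mm and grips with 20 to 120 N. Pads are 22 mm wide; open, the fingers measure 114 mm over their backs; the gripper's body (76 mm by 85 mm) begins 54 mm behind the grasp point. The pads swing forward as they close: fully open they stand 13 mm farther back than shut.
Start: joints at [-1.301, 0.276, -0.026, 1.268, 0, 1.467], TCP at [0.228, -0.582, 0.231] pointing down, gripper open.
Joint ranges: [-3.12, 3.12], [-0.85, 1.88], [-1.08, 1.24], [-1.95, 2.15], [-1.57, 1.53], [-3.14, 3.14]. Speed limits (rad/s): [2.57, 2.57, 3.14, 3.14, 3.14, 3.14].

### API

Orientations are given as a 3x3 rotation matrix whose columns are the frame's x, y, z axes.
In Python, from station import read_state, eyes, job gives the robot as it stands.
- The arm moves only by the tool apply_moves, never from a script. Its arguments are lists of equal length, an entry for each row: "slide": the shift along the tool's x, y, z in mm, a list of three; "rot": the turn, a rotation vector about the tool's x, y, z in rad, a list of three. In form: {"slide": [[x, y, z], ...], "rot": [[rx, ry, rz], ...]}. A call has exactly 10 rows; each row is the pose to reach, as a shift and turn from the pose commanded when the call began, along the tool's axes at that moment; what a row does not reach only later rows make up. A row lasts 1/8 s, in which the tool goes at most 62.5 mm and 10.7 degrees, less where a joint would pass 70% of its speed; a pose out of reach is approached as far as the arm can. A call with a gripper value outside its range is refused whole. "hand" is the closure, from 0 (fully open) to 1 (shut), set as the call begins (left out, the last holds). The fingers move at their own pace and stop on an object; "force" is the grip in N (left out, the last holds). Time passes only in rows, so rows that repeat a pose let the fingers close, or fill a call up. It gives the time, the measured TCP pose, the force, the opening and the grip force at its end, in the units of the state.
- read_state(): the state, without advancing time (a new reading comes with each control period).
- eyes.snapshot(name): name is "side" or "top"; returns a dict with "image" (384x512x3 uint8, blue, green, red), "mtx" (3x3 intrinsics, pixels), "world_to_cam" (4x4, takes a point from world to camera coordinates). Camera axes: x right, y down, z forward; pixel columns grow to the right and rows downward; lengths in m; the calibration is good to about 2 mm. A picture is of the moment at which its call begins. There is no depth.
- job.finish_job(): hands the job in; it is judged then, once.
The state is a dict: "time": time; "q": joint angles; "dq": joint speeds; "effort": joint torques, N m; "tool_pos": TCP position; "tcp_rot": TCP orientation; "force": force on the tool from outside, world axes, zero at the start; "moment": the same for the moment, N m; "opening": opening from 0.0 (shut) to 1.0 (fully open); "finger_force": force on a finger pad.
Only numpy, scipy, OpenCV 4.12 (cv2) and the standard library are available. Lean on these libraries where they do the work, as an engineer would, in place of code of your own. Each camera call takes 0.05 s, during which the arm holds its last target. There are 200 camera calls.

### The job

Touch down slowly on the foam top of the steel cutting die, press lightly and drag it flat across the white feed bed until it lies square and tight against the side guide, then on under the orange lip, pressing a little more firmly so that it pushes the stiff sliding back stop all the way back. With the die fully home in that corner, swing the orange-knobbed clamp all the way round over it and let go. Never press hard on the die, keep your fingers off its sharp steel rim, and leave the paint jars and the stamp where they are.

Things in the scene. Friction and masses are not known exactly. Their poses are not given: they have to be found in the camera images.
- bed: White feed bed fixed to the table. Origin: on the table, directly under the middle of the die's home place. Axes: x towards the back stop, y towards the side guide, z up. The slab spans x -200 to +110 mm and y -160 to +80 mm; its top is 18 mm above the origin.
- side_guide (a point): Foot of the inner face of the side guide (middle of its length) on the slab's top: an aluminium strip, 10 mm high, its inner face the plane y = +50 mm of the bed, from x = -126 to +64 mm.
- back_stop (a joint): Sliding back stop, in m: 0 when pushed fully back (+x of the bed) against its end, up to 0.025 when out towards the robot; starts 0.012 to 0.025 out. It is stiff: about 3 N moves it, and it stays where it is left.
- stop_face (a point): Foot of the back stop's face, mid-width, on the slab's top; moves with the stop and is at x = +60 mm, y = 0 of the bed when fully back. Face 92 mm wide. An orange lip overhangs the face by 10 mm towards -x, underside 7 mm and top 10 mm above the slab; the die slides in under it.
- plate: Flat steel cutting die, 120 (x) by 100 (y) mm, 0.25 to 0.5 kg, loose on the bed. Origin: centre of its underside. Home: origin at x = 0, y = 0 of the bed, 18 mm above the bed's origin, axes parallel to the bed's. It starts within 0.25 rad of that yaw, 50 to 90 mm short in x and 30 to 65 mm in y. Its steel rim, 12 mm wide and 3.5 mm high, is sharp: do not touch.
- pad_top (a point): Middle of the top of the die's black foam pad (96 by 76 mm, yellow sun), 4 mm above the die's underside, grippy (friction about 1; steel on the bed about 0.25). Press with about 5 N or more to drag the die, 8 to 11 N to push the back stop with it; over 20 N in all (side load included), even for an instant, damages it. The pad is thin and hardly gives, so touch down slowly (5 mm/s or less).
- clamp (a joint): Swivel clamp on the fixed block behind the back stop, in rad: at 0 its arm points along the bed's -y, clear of the die; it turns clockwise seen from above to the stop at 1.57, where the arm points along the bed's -x over the die. It stays where it is left (about 0.08 N m to turn). Its underside passes 7 mm above the slab, clear of the die
- clamp_knob (a point): Middle of the clamp's upright orange knob, 16 mm diameter and 30 mm tall, standing on the arm (arm top 18 mm above the slab, knob top 48 mm), 50 mm from the pivot
- clamp_pivot (a point): The clamp's vertical pivot axis, fixed on the block behind the back stop at x = +85, y = -30 mm of the bed, 30 mm above the bed's origin
- jar_yellow: Yellow paint jar, 48 mm diameter, 62 mm tall, bystander; origin centre of its underside
- jar_red: Red paint jar with a white cap, 48 mm diameter, 62 mm tall, bystander; origin centre of its underside
- stamp: Wooden stamp block with a terracotta face, 60 by 45 by 26 mm, bystander; origin centre of its underside
There are look-alikes about, which are no part of the job. Of the things that look like the plate, the middle-sized one is meant.

How it is judged:
On the way, in this order (a step that is already met when the one before it is completed fails the run):
1. the die is flat and home in the corner, within 1.5 mm of the side guide and of the place where the back stop is fully back, square within 0.03 rad (x of plate in the frame of bed above -0.0015 m and y of plate in the frame of bed above -0.0015 m and z of plate in the frame of bed below 0.0205 m and angle between the x axis of plate and the x axis of bed, either way round below 0.03 rad), for 0.2 s.
2. the clamp is swung fully over the die (past 1.4 rad) (value of joint clamp above 1.4 rad), for 0.2 s.
At the end, for the whole second after the job is handed in: The die lies flat and at rest on the bed within 1.5 mm of the side guide and of its place with the back stop pushed fully back, square within 0.03 rad, and the clamp is turned past 1.4 rad over it (all of step 1 and value of joint clamp above 1.4 rad and linear speed of plate below 0.01 m/s); the robot touches nothing.
It fails at once if the die is pressed with more than 20 N (contact force between the fingers and plate above 20 N).
It fails at once if the fingers push on the die's sharp steel rim (more than 2 N) (contact force between the fingers and plate_c0 above 2 N or contact force between the fingers and plate_c1 above 2 N or contact force between the fingers and plate_c2 above 2 N or contact force between the fingers and plate_c3 above 2 N).
It fails at once if a jar or the stamp is moved by more than 15 mm (distance of any of jar_yellow, jar_red, stamp from where it was at the start of the episode above 0.015 m).
It also fails if it takes over 72 s, if anything falls off the work surface, if the arm or the gripper's body presses on something with over 40 N, if the wrist force passes 120 N, or if a joint passes its speed limit or range.

## Working session

There is one attempt and no reset: what is moved stays moved. The work goes in short steps, Python scripts to look and compute and a tool call to move; the robot and the scene stay as the last step left them, time stands still between calls to the robot, and variables do not carry over. Pictures are saved under pics/ and viewed, at most 12 in all, crops included, and the job is handed in when it is done.

Besides the shell and the picture viewer there is one more tool, called after "Call:" as a command line: name --argument value ..., lists and objects as JSON in quotes. apply_moves: Moves the arm, as the interface text tells. Its arguments: {"type":"object","properties":{"slide":{"type":"array","items":{"type":"array","items":{"type":"number"}}},"rot":{"type":"array","items":{"type":"array","items":{"type":"number"}}},"hand":{"type":"number"},"force":{"type":"number"}},"required":["slide","rot"]}

```bash
mkdir -p pics; cat > h.py <<'E'
import numpy as np,cv2
from station import read_state,eyes,job
def snap(n,f):
    s=eyes.snapshot(n); cv2.imwrite('pics/'+f+'.png',s['image']); np.savez('pics/'+f,**s); return s
E
python3 - <<'E'
from h import *
a=snap('top','t0');b=snap('side','s0')
for n in 'ts':
    pass
s=read_state();print(s)
for x in(a,b):print(x['mtx'],x['world_to_cam'])
cv2.imwrite('pics/both.png',cv2.resize(np.vstack([a['image']]),(800,600)))
cv2.imwrite('pics/bs.png',cv2.resize(np.vstack([b['image']]),(800,600)))
E
```

```text
{'time': 0.1, 'q': array([-1.30137110e+00,  2.77092441e-01, -2.77703651e-02,  1.26802073e+00,
       -7.90393722e-06,  1.46743762e+00]), 'dq': array([ 7.00956756e-06, -7.32205054e-04,  3.44102203e-03, -1.88096839e-04,
        5.21423646e-05,  1.16880844e-03]), 'effort': array([ 4.15526779e-05, -4.46707785e+01,  2.96128786e+01,  8.49050033e-03,
       -8.81295523e-05, -7.00567966e-06]), 'tool_pos': array([ 0.22744901, -0.58136358,  0.23023695]), 'tcp_rot': array([[ 9.31317077e-01,  3.64208986e-01, -5.63186232e-04],
       [ 3.64209363e-01, -9.31314931e-01,  2.00980522e-03],
       [ 2.07485377e-04, -2.07688362e-03, -9.99997822e-01]]), 'force': array([-0.06560761, -0.53580665,  1.08968848]), 'moment': array([-0.03006339,  0.03819295, -0.00407101]), 'finger_force': 0.0, 'opening': 0.9955330691334331}
[[363.73850802   0.         255.3350997 ]
 [  0.         363.73850802 187.00651646]
 [  0.           0.           1.        ]] [[-0.00846168 -0.99971749 -0.02221132  0.01120821]
 [-0.99936244  0.00922498 -0.03449084  0.43626901]
 [ 0.034686    0.02190531 -0.99915817  1.0915652 ]
 [ 0.          0.          0.          1.        ]]
[[402.83661136   0.         249.0919215 ]
 [  0.         402.83661136 191.71874154]
 [  0.           0.           1.        ]] [[-0.72276537 -0.69086384  0.01781517  0.31078104]
 [-0.46487755  0.46694626 -0.75223005  0.29041247]
 [ 0.51136982 -0.5519677  -0.65865967  0.94466101]
 [ 0.          0.          0.          1.        ]]
```

View pics/both.png

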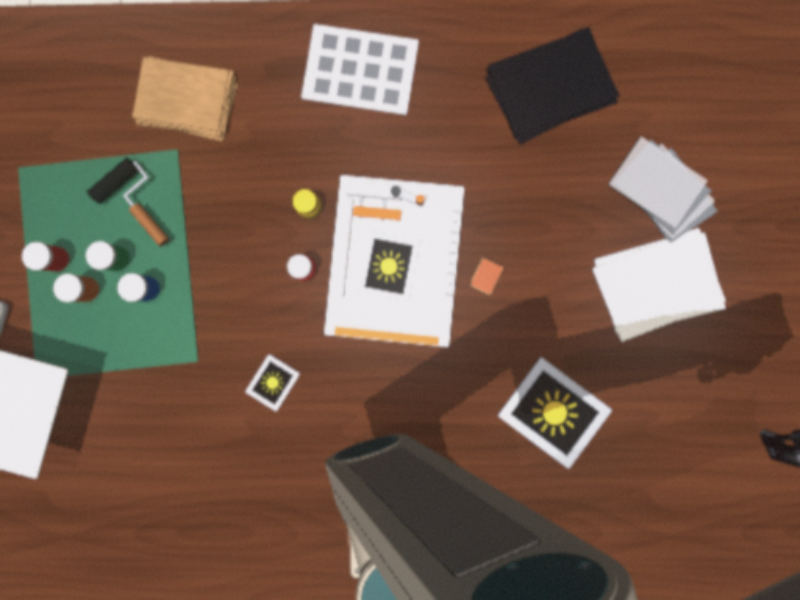

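View pics/bs.png

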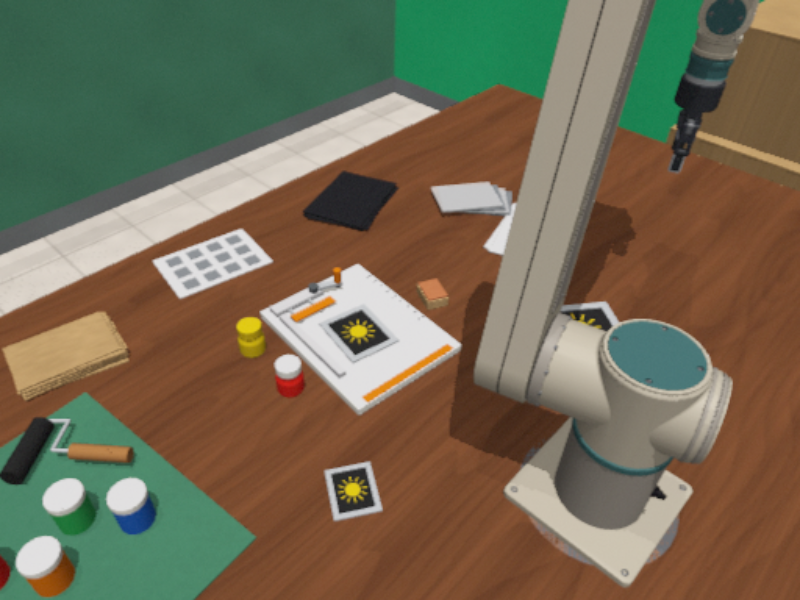

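The top view shows three sun dies (800-px view): a small one at (272,382), a middle one on the white bed at (388,266), and a large one at (555,412). The middle one fits because it is the medium size and lies on the bed. The bed corners are at about (341,175), (464,186), (449,346) and (325,334). Next I'll confirm with one enlarged crop and measure.

```bash
cat >> h.py <<'E'
def ray(s,u,v,z):
    W=s['world_to_cam'];R=W[:3,:3];t=W[:3,3]
    c=-R.T@t; d=R.T@np.linalg.inv(s['mtx'])@np.array([u,v,1.]); return c+d*(z-c[2])/d[2]
def proj(s,P):
    P=np.atleast_2d(P);W=s['world_to_cam'];p=(P@W[:3,:3].T+W[:3,3])@s['mtx'].T; return p[:,:2]/p[:,2:]
def quad(mask):
    c=max(cv2.findContours(mask.astype(np.uint8),cv2.RETR_EXTERNAL,cv2.CHAIN_APPROX_NONE)[0],key=cv2.contourArea)
    return cv2.minAreaRect(c),c
E
python3 - <<'E'
from h import *
s=dict(np.load('pics/t0.npz'));im=s['image'];b=dict(np.load('pics/s0.npz'))
# black pad in top
g=im.max(2).astype(int)
m=np.zeros(g.shape,np.uint8);m[145:195,228:268]=(g<90)[145:195,228:268]
m=cv2.morphologyEx(m,cv2.MORPH_CLOSE,np.ones((9,9)))
r,c=quad(m);print('pad px',r)
P=np.array([ray(s,*p,0.022)[:2] for p in cv2.boxPoints(r)]);print('pad',P,P.mean(0),[np.linalg.norm(P[i]-P[i-1]) for i in range(4)])
# bed: white mask
w=np.zeros(g.shape,np.uint8);w[105:230,200:302]=(im.min(2)>125)[105:230,200:302]
w=cv2.morphologyEx(w,cv2.MORPH_CLOSE,np.ones((5,5)))
r,c=quad(w);B=np.array([ray(s,*p,0.018)[:2] for p in cv2.boxPoints(r)]);print('bed px',r);print(B,[np.linalg.norm(B[i]-B[i-1]) for i in range(4)])
h=cv2.cvtColor(im,cv2.COLOR_BGR2HSV)
o=((h[...,0]>5)&(h[...,0]<20)&(h[...,1]>170)&(h[...,2]>150)).astype(np.uint8)
n,_,st,ce=cv2.connectedComponentsWithStats(o)
for i in range(1,n):
    if st[i,4]>5 : print('or',st[i],ce[i],ray(s,*ce[i],0.028))
A=cv2.resize(im[105:230,185:325],None,fx=4,fy=4,interpolation=cv2.INTER_CUBIC)
cv2.imwrite('pics/c1.png',A)
E
```

```text
pad px ((248.2884521484375, 170.0576934814453), (22.553356170654297, 29.02518653869629), 11.309932708740234)
pad [[ 0.45116744  0.0695162 ]
 [ 0.53633056  0.05189114]
 [ 0.52231167 -0.01420362]
 [ 0.4373324   0.00354574]] [0.48678552 0.02768736] [np.float64(0.06740555552712896), np.float64(0.08696779877441552), np.float64(0.06756512948912823), np.float64(0.08681311331640439)]
bed px ((251.96536254882812, 166.34654235839844), (81.19503021240234, 103.78237915039062), 5.710593223571777)
[[ 0.35663677  0.15436834]
 [ 0.6679192   0.12186881]
 [ 0.64005579 -0.12143194]
 [ 0.33079389 -0.08689763]] [np.float64(0.24264608828348938), np.float64(0.3129744007103923), np.float64(0.24489104545102972), np.float64(0.3111840970444014)]
```

View pics/c1.png

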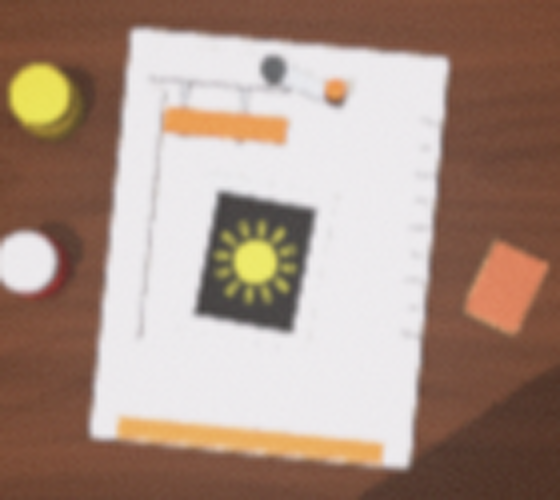

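The crop confirms the middle-sized die: pad centre at about crop (256,262), side guide on the left, orange lip at (225,126), clamp knob at (335,92) with its pivot at (273,70). The estimated home is (0.548, 0.052) with bed yaw about -0.109. The die is about 58 mm short in x and 31 mm in y, turned about -0.1 rad, which agrees with the given ranges.

Call:
apply_moves --slide '[[20,-20,0],[60,-60,0],[104,-103,0],[148,-146,0],[192,-190,0],[236,-233,0],[280,-277,0],[324,-320,0],[368,-364,0],[410,-405,0]]' --rot '[[0,0,0.04],[0,0,0.08],[0,0,0.13],[0,0,0.18],[0,0,0.23],[0,0,0.28],[0,0,0.33],[0,0,0.38],[0,0,0.43],[0,0,0.48]]' --hand 1

```text
time: 1.35
tool_pos: [0.4622, -0.0535, 0.2311]
tcp_rot: [[0.994, -0.108, 0.0], [-0.108, -0.994, -0.0], [0.0, 0.0, -1.0]]
force: [0.7, -0.1, 0.4]
opening: 0.001
finger_force: 0.0
```

Call:
apply_moves --slide '[[5,-14,8],[11,-32,35],[17,-50,65],[22,-68,95],[27,-80,125],[27,-82,152],[27,-82,172],[27,-82,182],[27,-82,186],[27,-82,186]]' --rot '[[0,0,0],[0,0,0],[0,0,0],[0,0,0],[0,0,0],[0,0,0],[0,0,0],[0,0,0],[0,0,0],[0,0,0]]'

```text
time: 2.6
tool_pos: [0.4972, 0.0164, 0.0456]
tcp_rot: [[0.995, -0.099, 0.001], [-0.099, -0.995, 0.005], [0.0, -0.005, -1.0]]
force: [-0.5, 0.7, -0.6]
opening: 0.003
finger_force: 0.0
```

```bash
python3 - <<'E'
from h import *
s=read_state();print(s['tool_pos'],s['force'],s['time'])
a=snap('side','s1')
p=s['tool_pos'];print(proj(a,[p,[p[0],p[1],.022],[.548,.052,.018]]))
A=a['image'][155:275,150:310];cv2.imwrite('pics/c2.png',cv2.resize(A,None,fx=4,fy=4,interpolation=cv2.INTER_CUBIC))
E
```

```text
[0.4972038  0.01641029 0.04558764] [-0.4616787   0.69631309 -0.6451115 ] 2.6
[[228.56310129 203.056739  ]
 [228.69043277 208.98808764]
 [207.96972653 207.50135462]]
```

View pics/c2.png

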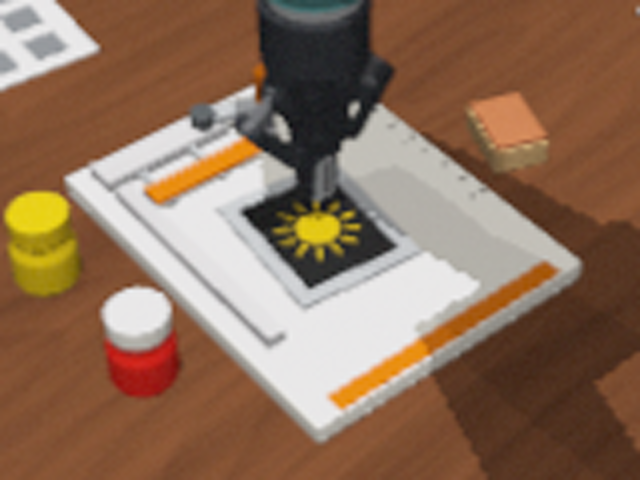

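The side crop shows the shut fingertips at about (320,195), above the black pad and slightly towards the stop from the sun centre at (318,229). The drop point (315,216) is well inside the pad. The die, guide, lip, knob, jars and stamp are all as expected.

Call:
apply_moves --slide '[[0,0,2],[0,0,5],[0,0,8],[0,0,11],[0,0,14],[0,0,15],[0,0,16],[0,0,16.5],[0,0,17],[0,0,17]]' --rot '[[0,0,0],[0,0,0],[0,0,0],[0,0,0],[0,0,0],[0,0,0],[0,0,0],[0,0,0],[0,0,0],[0,0,0]]'

```text
time: 3.9
tool_pos: [0.497, 0.0168, 0.0283]
tcp_rot: [[0.995, -0.098, 0.001], [-0.098, -0.995, 0.005], [0.0, -0.005, -1.0]]
force: [-0.4, -0.1, 1.2]
opening: 0.002
finger_force: 0.0
```

```bash
python3 - <<'E'
from h import *
s=read_state();print(s['tool_pos'],s['force'],s['time'],s['tcp_rot'].round(4))
a=snap('top','t1');b=dict(np.load('pics/s1.npz'))
# sun centre from side view
im=b['image'];h=cv2.cvtColor(im,cv2.COLOR_BGR2HSV)
m=((abs(h[...,0].astype(int)-28)<6)&(h[...,1]>150)&(h[...,2]>120)).astype(np.uint8)
m[:,:210]=0;m[:200]=0;m[225:]=0;m[:,250:]=0
ys,xs=np.nonzero(m);x0,x1,y0,y1=xs.min(),xs.max(),ys.min(),ys.max()
print(x0,x1,y0,y1,xs.mean(),ys.mean(),ray(b,(x0+x1)/2,(y0+y1)/2,.022),ray(b,xs.mean(),ys.mean(),.022))
# slab near corners in side view (crop px -> full): right (580,265), front (318,440), left(66,180)
for p in((581,263),(318,430),(66,178)): print(ray(b,150+p[0]/4,155+p[1]/4,.018))
R=lambda t:np.array([[np.cos(t),-np.sin(t)],[np.sin(t),np.cos(t)]])
for c in((-200,-160),(-200,80),(110,80)): print(np.array([.548,.0519])+R(-.109)@np.array(c)/1000)
E
```

```text
[0.49698327 0.01679548 0.02833776] [-0.36589012 -0.11238486  1.22897825] 3.9 [[ 9.952e-01 -9.820e-02  5.000e-04]
 [-9.820e-02 -9.952e-01  4.900e-03]
 [ 0.000e+00 -4.900e-03 -1.000e+00]]
219 239 206 219 229.4418604651163 212.46511627906978 [0.48602219 0.02600567 0.022     ] [0.48521979 0.02500647 0.022     ]
[ 0.33068596 -0.08630434  0.018     ]
[0.35632835 0.15018468 0.018     ]
[0.66197643 0.11604214 0.018     ]
[ 0.33178144 -0.0853936 ]
[0.35788967 0.15318209]
[0.66604993 0.11945896]
```

Call:
apply_moves --slide '[[0,-1,0.5],[0,-2,1],[0,-3,1.5],[0,-4,2],[0,-5,2.5],[0,-6,3],[0,-6,3.5],[0,-6,4],[0,-6,4.5],[0,-6,5]]' --rot '[[0,0,0],[0,0,0],[0,0,0],[0,0,0],[0,0,0],[0,0,0],[0,0,0],[0,0,0],[0,0,0],[0,0,0]]'

```text
time: 5.2
tool_pos: [0.4972, 0.0196, 0.0233]
tcp_rot: [[0.996, -0.094, 0.001], [-0.094, -0.996, 0.007], [-0.0, -0.007, -1.0]]
force: [0.1, -1.0, -0.4]
opening: -0.001
finger_force: 0.0
```

```bash
python3 - <<'E'
from h import *
s=read_state();print(s['q'].round(4),s['dq'].round(4),s['effort'].round(2),s['tcp_rot'].round(4))
E
```

```text
[-0.0948  0.2624 -0.5402  0.7683  0.0073  3.1408] [-0.0006  0.0063 -0.0028 -0.0075  0.001  -0.0011] [ 0.000e+00 -3.625e+01  2.198e+01  1.000e-02  2.000e-02  0.000e+00] [[ 9.956e-01 -9.380e-02  6.000e-04]
 [-9.380e-02 -9.956e-01  7.300e-03]
 [-0.000e+00 -7.300e-03 -1.000e+00]]
```

Joint 6 sits at its limit, so I'll lift, turn the tool back by 90 degrees and come down again.

Call:
apply_moves --slide '[[0,0,-3],[0,0,-6],[0,0,-10],[0,0,-10],[0,0,-10],[0,0,-10],[0,0,-10],[0,0,-10],[0,0,-10],[0,0,-10]]' --rot '[[0,0,-0.1],[0,0,-0.27],[0,0,-0.44],[0,0,-0.61],[0,0,-0.78],[0,0,-0.95],[0,0,-1.12],[0,0,-1.29],[0,0,-1.46],[0,0,-1.57]]'

```text
time: 6.45
tool_pos: [0.4972, 0.0196, 0.0333]
tcp_rot: [[0.091, 0.996, 0.001], [0.996, -0.091, 0.007], [0.007, 0.0, -1.0]]
force: [-0.2, 0.3, -0.2]
opening: 0.004
finger_force: 0.0
```

Call:
apply_moves --slide '[[1,0,1],[3,0.3,2.5],[5,0.5,4],[6,0.5,5.5],[6,0.5,6.5],[6,0.5,7.2],[6,0.5,7.8],[6,0.5,8.3],[6,0.5,8.8],[6,0.5,9.3]]' --rot '[[0,-0.001,0.002],[0,-0.003,0.008],[0.001,-0.005,0.014],[0.001,-0.007,0.018],[0.001,-0.007,0.018],[0.001,-0.007,0.018],[0.001,-0.007,0.018],[0.001,-0.007,0.018],[0.001,-0.007,0.018],[0.001,-0.007,0.018]]'

```text
time: 7.7
tool_pos: [0.4983, 0.0256, 0.0241]
tcp_rot: [[0.113, 0.994, -0.001], [0.994, -0.113, 0.0], [0.0, -0.001, -1.0]]
force: [-0.4, 0.1, 0.4]
opening: 0.002
finger_force: 0.0
```

Call:
apply_moves --slide '[[0,0,0.3],[0,0,0.6],[0,0,0.9],[0,0,1.2],[0,0,1.4],[0,0,1.6],[0,0,1.8],[0,0,2.0],[0,0,2.2],[0,0,2.3]]' --rot '[[0,0,0],[0,0,0],[0,0,0],[0,0,0],[0,0,0],[0,0,0],[0,0,0],[0,0,0],[0,0,0],[0,0,0]]'

```text
time: 8.95
tool_pos: [0.4983, 0.0256, 0.0221]
tcp_rot: [[0.112, 0.994, -0.001], [0.994, -0.112, 0.0], [0.0, -0.001, -1.0]]
force: [-1.2, 0.1, 4.8]
opening: -0.0
finger_force: 2.0
```

Call:
apply_moves --slide '[[0,0,0.03],[0,0,0.06],[0,0,0.1],[0,0,0.1],[0,0,0.1],[0,0,0.1],[0,0,0.1],[0,0,0.1],[0,0,0.1],[0,0,0.1]]' --rot '[[0,0,0],[0,0,0],[0,0,0],[0,0,0],[0,0,0],[0,0,0],[0,0,0],[0,0,0],[0,0,0],[0,0,0]]'

```text
time: 10.2
tool_pos: [0.4983, 0.0256, 0.022]
tcp_rot: [[0.112, 0.994, -0.001], [0.994, -0.112, 0.0], [0.0, -0.001, -1.0]]
force: [-2.6, 0.4, 6.3]
opening: 0.003
finger_force: 2.8
```

Call:
apply_moves --slide '[[0.5,0.5,0],[1.5,1.5,0],[3,3,0],[5,5,0],[7,7,0],[9,9,0],[11,11,0],[13,13,0],[14.5,14.5,0],[15,15,0]]' --rot '[[0,0,0],[0,0,0],[0,0,0],[0,0,0],[0,0,0],[0,0,0],[0,0,0],[0,0,0],[0,0,0],[0,0,0]]'

```text
time: 11.45
tool_pos: [0.5151, 0.0382, 0.0221]
tcp_rot: [[0.113, 0.994, -0.001], [0.994, -0.113, -0.001], [-0.001, -0.001, -1.0]]
force: [-1.9, -1.7, 5.9]
opening: -0.003
finger_force: 2.9
```

```bash
cat >> h.py <<'E'
def die(f):
    s=snap('side',f);im=s['image'];h=cv2.cvtColor(im,cv2.COLOR_BGR2HSV)
    cv2.imwrite('pics/'+f+'c.png',cv2.resize(im[155:275,150:310],None,fx=4,fy=4,interpolation=cv2.INTER_CUBIC))
    return s
def tobed(p,H=(.548,.0519),t=-.109):
    d=np.array(p[:2])-H;c,s=np.cos(t),np.sin(t);return np.array([c*d[0]+s*d[1],-s*d[0]+c*d[1]])*1000
E
python3 - <<'E'
from h import *
s=read_state();print(s['force'],tobed(s['tool_pos']));die('s2')
E
```

```text
[-1.91519053 -1.72416757  5.89811981] [-31.24604261 -17.15683694]
```

View pics/s2c.png

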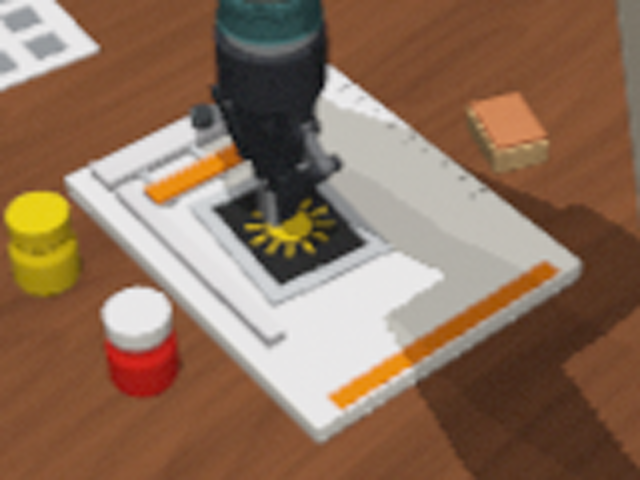

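The side crop shows the fingers on the pad near crop (275,222). The die moved with the fingers, its left rim now near the guide, and the jars and stamp have not moved. Next I drag it onto the guide.

Call:
apply_moves --slide '[[1,0.5,0],[3,1.5,0],[5.5,3,0],[8,5,0],[10,6,0],[12,7,0],[14,7,0],[16,7,0],[17.5,7,0],[19,7,0]]' --rot '[[0,0,0],[0,0,0],[0,0,0],[0,0,0],[0,0,0],[0,0,0],[0,0,0],[0,0,0],[0,0,0],[0,0,0]]'

```text
time: 12.75
tool_pos: [0.5247, 0.0562, 0.0221]
tcp_rot: [[0.113, 0.994, 0.0], [0.994, -0.113, -0.002], [-0.002, 0.0, -1.0]]
force: [-0.1, -6.1, 4.9]
opening: -0.003
finger_force: 2.8
```

```bash
python3 - <<'E'
from h import *
s=read_state();print(s['force'],tobed(s['tool_pos']),s['tool_pos']);die('s3')
E
```

```text
[-0.11332906 -6.10968611  4.88352477] [-23.63617677   1.70303322] [0.52468936 0.05616417 0.02207505]
```

View pics/s3c.png

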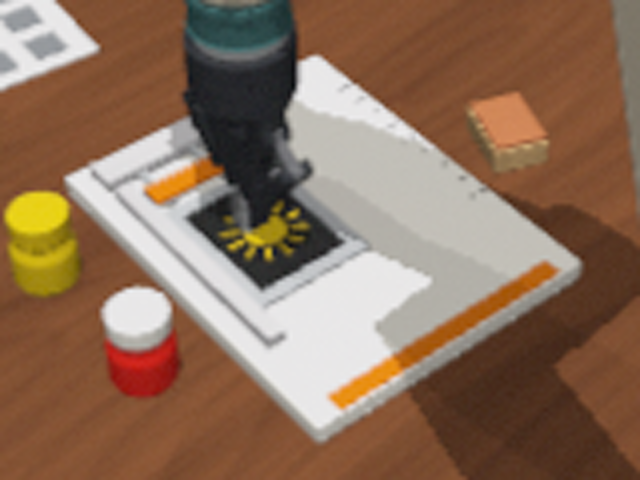

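The crop shows the die lying parallel to the side guide and touching it, with the pad edges parallel to the guide strip and about 6 N of side load. Now I press a little more and drag towards the stop.

Call:
apply_moves --slide '[[-0.1,0,0.05],[-0.1,0.5,0.1],[-0.1,2,0.15],[0,4.5,0.2],[0,7,0.2],[0,9.5,0.2],[0,12,0.2],[0,14.5,0.2],[0,16,0.2],[0,17,0.2]]' --rot '[[0,0,0],[0,0,0],[0,0,0],[0,0,0],[0,0,0],[0,0,0],[0,0,0],[0,0,0],[0,0,0],[0,0,0]]'

```text
time: 14.05
tool_pos: [0.5387, 0.0547, 0.022]
tcp_rot: [[0.113, 0.994, -0.005], [0.994, -0.113, -0.001], [-0.001, -0.005, -1.0]]
force: [-7.2, -3.7, 14.3]
opening: 0.005
finger_force: 7.1
```

Call:
apply_moves --slide '[[0,0,-0.05],[0,0,-0.1],[0,0,-0.15],[0,0,-0.2],[0,0,-0.25],[0,0,-0.25],[0,0,-0.25],[0,0.3,-0.25],[0,0.6,-0.25],[0,1,-0.25]]' --rot '[[0,0,0],[0,0,0],[0,0,0],[0,0,0],[0,0,0],[0,0,0],[0,0,0],[0,0,0],[0,0,0],[0,0,0]]'

```text
time: 15.3
tool_pos: [0.5395, 0.0546, 0.022]
tcp_rot: [[0.113, 0.994, -0.006], [0.994, -0.113, -0.0], [-0.001, -0.006, -1.0]]
force: [-4.9, -3.4, 12.2]
opening: -0.002
finger_force: 6.3
```

Call:
apply_moves --slide '[[0,0.2,-0.05],[0,0.5,-0.1],[0,0.9,-0.12],[0,1.3,-0.12],[0,1.7,-0.12],[0,2.1,-0.12],[0,2.5,-0.12],[0,3,-0.12],[0,3.5,-0.12],[0,4,-0.12]]' --rot '[[0,0,0],[0,0,0],[0,0,0],[0,0,0],[0,0,0],[0,0,0],[0,0,0],[0,0,0],[0,0,0],[0,0,0]]'

```text
time: 16.55
tool_pos: [0.5412, 0.0544, 0.022]
tcp_rot: [[0.112, 0.994, -0.01], [0.994, -0.112, -0.0], [-0.001, -0.01, -1.0]]
force: [-11.3, -2.9, 17.0]
opening: 0.001
finger_force: 8.6
```

```bash
python3 - <<'E'
from h import *
s=read_state();print(s['force'],tobed(s['tool_pos']),s['tool_pos'],s['finger_force']);die('s4')
E
```

```text
[-11.34437022  -2.91748194  16.99890408] [-7.08354531  1.76789093] [0.54115081 0.05442798 0.02201631] 8.646321999840438
```

View pics/s4c.png

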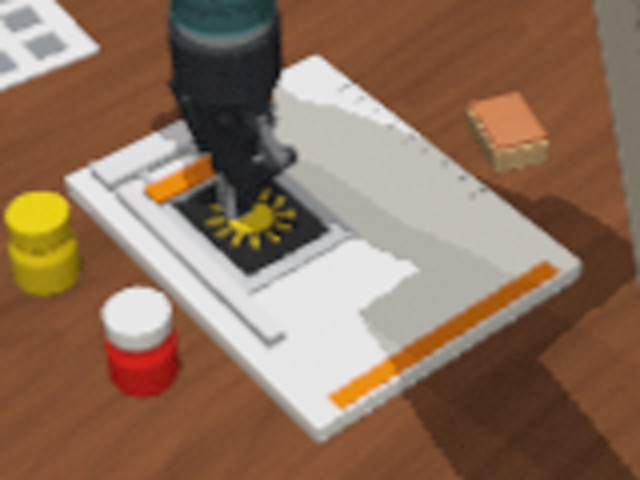

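The die's front rim is now at the orange lip and pushing the stop. The total load is too high because the x push couples into the press. I'll ease off at once.

Call:
apply_moves --slide '[[0,-1,-0.1],[0,-1.5,-0.15],[0,-2,-0.2],[0,-2,-0.2],[0,-2,-0.2],[0,-2,-0.2],[0,-2,-0.2],[0,-2,-0.2],[0,-2,-0.2],[0,-2,-0.2]]' --rot '[[0,0,0],[0,0,0],[0,0,0],[0,0,0],[0,0,0],[0,0,0],[0,0,0],[0,0,0],[0,0,0],[0,0,0]]'

```text
time: 17.85
tool_pos: [0.5412, 0.0544, 0.022]
tcp_rot: [[0.113, 0.994, -0.006], [0.994, -0.113, -0.0], [-0.001, -0.006, -1.0]]
force: [-5.8, -3.7, 11.0]
opening: 0.0
finger_force: 5.5
```

Call:
apply_moves --slide '[[0,0,-0.1],[0,0,-0.2],[0,0.4,-0.25],[0,0.8,-0.3],[0,1.2,-0.35],[0,1.6,-0.4],[0,2.0,-0.4],[0,2.4,-0.4],[0,2.8,-0.4],[0,3.2,-0.4]]' --rot '[[0,0,0],[0,0,0],[0,0,0],[0,0,0],[0,0,0],[0,0,0],[0,0,0],[0,0,0],[0,0,0],[0,0,0]]'

```text
time: 19.1
tool_pos: [0.5421, 0.0543, 0.022]
tcp_rot: [[0.112, 0.994, -0.01], [0.994, -0.112, 0.0], [-0.001, -0.01, -1.0]]
force: [-10.0, -3.1, 13.1]
opening: 0.001
finger_force: 6.9
```

Call:
apply_moves --slide '[[0,0,-0.1],[0,0,-0.2],[0,0,-0.3],[0,0.5,-0.32],[0,1,-0.34],[0,1.5,-0.36],[0,2.0,-0.38],[0,2.5,-0.4],[0,3,-0.4],[0,3.5,-0.4]]' --rot '[[0,0,0],[0,0,0],[0,0,0],[0,0,0],[0,0,0],[0,0,0],[0,0,0],[0,0,0],[0,0,0],[0,0,0]]'

```text
time: 20.35
tool_pos: [0.5455, 0.054, 0.022]
tcp_rot: [[0.112, 0.994, -0.01], [0.994, -0.112, 0.0], [-0.001, -0.01, -1.0]]
force: [-8.8, -3.3, 12.0]
opening: -0.005
finger_force: 5.6
```

```bash
python3 - <<'E'
from h import *
s=read_state();print(s['force'],s['moment'],tobed(s['tool_pos']),s['tool_pos'],s['q'],s['effort'].round(2));die('s5')
E
```

```text
[-8.82943774 -3.31570001 11.96176627] [-0.6642792   1.80791107 -0.0411722 ] [-2.71391946  1.7844325 ] [0.5454963  0.05396907 0.02202529] [-1.93104760e-02  3.45829061e-01 -4.22005011e-01  8.13459726e-01
 -2.69541547e-05  1.66413640e+00] [  1.14 -36.88  24.68  -3.29   0.9   -0.  ]
```

Call:
apply_moves --slide '[[0,0.3,-0.05],[0,0.8,-0.1],[0,1.4,-0.12],[0,2.0,-0.12],[0,2.6,-0.12],[0,3.2,-0.12],[0,3.8,-0.12],[0,4.4,-0.12],[0,5,-0.12],[0,5.5,-0.12]]' --rot '[[0,0,0],[0,0,0],[0,0,0],[0,0,0],[0,0,0],[0,0,0],[0,0,0],[0,0,0],[0,0,0],[0,0,0]]'

```text
time: 21.65
tool_pos: [0.5509, 0.0534, 0.022]
tcp_rot: [[0.112, 0.994, -0.011], [0.994, -0.112, 0.0], [-0.001, -0.011, -1.0]]
force: [-8.9, -2.7, 10.5]
opening: -0.001
finger_force: 5.2
```

Call:
apply_moves --slide '[[0,0.4,0],[0,0.9,0],[0,1.5,0],[0,2.0,0],[0,2.5,0],[0,3.0,0],[0,3.5,0],[0,4.0,0],[0,4.5,0],[0,5,0]]' --rot '[[0,0,0],[0,0,0],[0,0,0],[0,0,0],[0,0,0],[0,0,0],[0,0,0],[0,0,0],[0,0,0],[0,0,0]]'

```text
time: 22.9
tool_pos: [0.556, 0.0528, 0.022]
tcp_rot: [[0.112, 0.994, -0.01], [0.994, -0.112, 0.0], [-0.001, -0.01, -1.0]]
force: [-8.6, -2.7, 10.9]
opening: 0.001
finger_force: 5.2
```

```bash
python3 - <<'E'
from h import *
s=read_state();print(s['force'],tobed(s['tool_pos']),s['tool_pos']);die('s6')
E
```

```text
[-8.59270905 -2.6774259  10.93526867] [7.80434778 1.80175087] [0.55595403 0.05284207 0.02202293]
```

View pics/s6c.png

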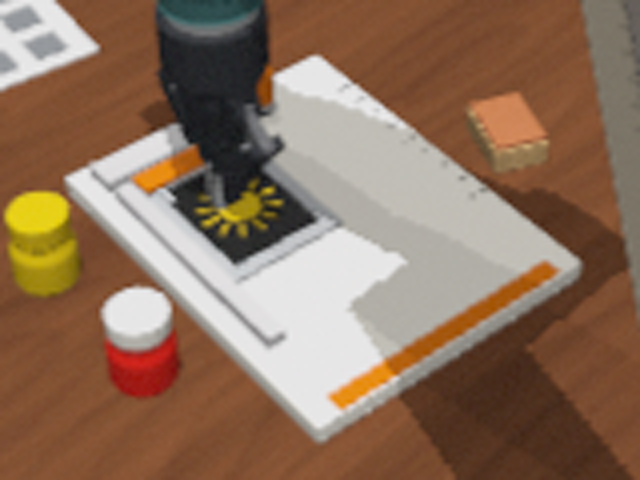

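The die moves back with the stop, its front rim under the lip. The pad's front edge is almost at the lip and only a few mm remain, so I'll go slower.

Call:
apply_moves --slide '[[0,0.3,0],[0,0.6,0],[0,0.9,0],[0,1.2,-0.02],[0,1.5,-0.04],[0,1.8,-0.06],[0,2.1,-0.08],[0,2.4,-0.1],[0,2.7,-0.1],[0,3,-0.1]]' --rot '[[0,0,0],[0,0,0],[0,0,0],[0,0,0],[0,0,0],[0,0,0],[0,0,0],[0,0,0],[0,0,0],[0,0,0]]'

```text
time: 24.2
tool_pos: [0.5589, 0.0525, 0.022]
tcp_rot: [[0.112, 0.994, -0.01], [0.994, -0.112, 0.0], [-0.001, -0.01, -1.0]]
force: [-8.0, -2.4, 8.9]
opening: 0.004
finger_force: 4.9
```

Call:
apply_moves --slide '[[0,0.3,0.03],[0,0.6,0.05],[0,0.9,0.05],[0,1.2,0.05],[0,1.5,0.05],[0,1.8,0.05],[0,2.1,0.05],[0,2.4,0.05],[0,2.7,0.05],[0,3,0.05]]' --rot '[[0,0,0],[0,0,0],[0,0,0],[0,0,0],[0,0,0],[0,0,0],[0,0,0],[0,0,0],[0,0,0],[0,0,0]]'

```text
time: 25.45
tool_pos: [0.5592, 0.0525, 0.022]
tcp_rot: [[0.112, 0.994, -0.016], [0.994, -0.112, 0.001], [-0.001, -0.016, -1.0]]
force: [-14.3, -2.0, 17.5]
opening: -0.001
finger_force: 8.3
```

```bash
python3 - <<'E'
from h import *
s=read_state();print(s['force'],tobed(s['tool_pos']),s['tool_pos']);b=die('s7')
R=lambda t:np.array([[np.cos(t),-np.sin(t)],[np.sin(t),np.cos(t)]])
im=b['image'].copy()
# die sun by fixed colour
h=cv2.cvtColor(im,cv2.COLOR_BGR2HSV)
g=im.max(2).astype(int)
big=cv2.resize(im[175:245,165:265],None,fx=8,fy=8,interpolation=cv2.INTER_CUBIC);
cv2.imwrite('pics/s7d.png',big[:600,:800])
E
```

```text
[-14.31286453  -2.01080104  17.53879213] [11.10601063  1.79707465] [0.55923559 0.05247825 0.02201753]
```

View pics/s7d.png

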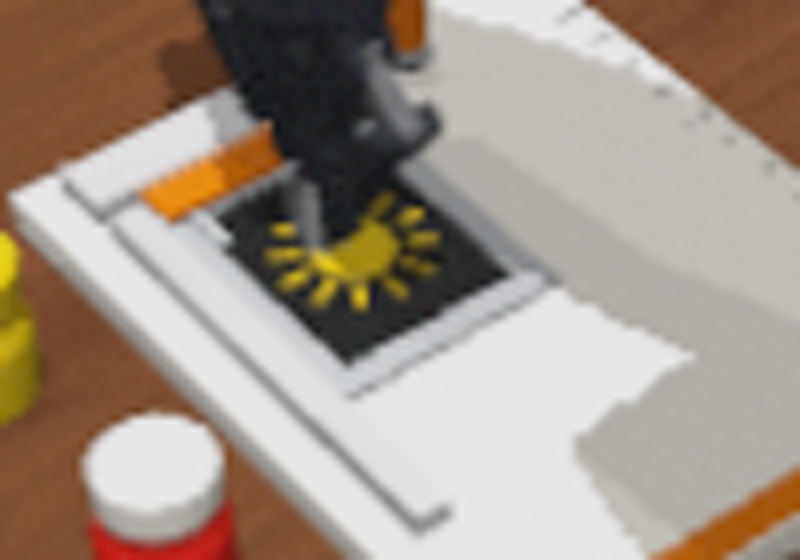

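The stop is at its hard end: no further motion, and the load is rising. The finger is at bed x +11, which matches its 12 mm offset on the die. I'll ease off at once and then lift straight up.

Call:
apply_moves --slide '[[0,-1.5,-0.1],[0,-3,-0.15],[0,-4,-0.2],[0,-4.5,-0.2],[0,-5,-0.2],[0,-5.5,-0.2],[0,-6,-0.2],[0,-6,-0.2],[0,-6,-0.2],[0,-6,-0.2]]' --rot '[[0,0,0],[0,0,0],[0,0,0],[0,0,0],[0,0,0],[0,0,0],[0,0,0],[0,0,0],[0,0,0],[0,0,0]]'

```text
time: 26.75
tool_pos: [0.561, 0.0527, 0.0232]
tcp_rot: [[0.113, 0.994, -0.001], [0.994, -0.113, 0.0], [0.0, -0.001, -1.0]]
force: [0.8, 0.1, -0.6]
opening: 0.001
finger_force: 0.0
```

Call:
apply_moves --slide '[[0,0,-3],[0,0,-9],[0,0,-18],[0,0,-30],[-8,0,-45],[-20,0,-60],[-40,0,-70],[-65,0,-75],[-90,0,-75],[-110,0,-75]]' --rot '[[0,0,0],[0,0,0],[0,0,0],[0,0,0],[0,0,0],[0,0,0],[0,0,0],[0,0,0],[0,0,0],[0,0,0]]' --hand 0.5

```text
time: 28.0
tool_pos: [0.5483, -0.0587, 0.0985]
tcp_rot: [[0.114, 0.993, -0.001], [0.993, -0.114, 0.0], [0.0, -0.001, -1.0]]
force: [-0.0, 0.0, -0.2]
opening: 0.502
finger_force: 0.0
```

```bash
python3 - <<'E'
from h import *
s=read_state();print(s['tool_pos'],s['opening'])
b=snap('side','s8');t=snap('top','t8')
for n,c in(('s',b),('t',t)):
    h=cv2.cvtColor(c['image'],cv2.COLOR_BGR2HSV)
    o=((h[...,0]>4)&(h[...,0]<18)&(h[...,1]>150)&(h[...,2]>150)).astype(np.uint8)
    k,_,st,ce=cv2.connectedComponentsWithStats(o)
    for i in range(1,k):
        if st[i,4]>3:
            print(n,st[i],ce[i].round(1),[tobed(ray(c,*ce[i],z)).round(1) for z in(.028,.051,.066)])
# pad pose fit in side view: dark pad quad
im=b['image'];g=im.max(2)
m=np.zeros(g.shape,np.uint8);m[190:232,180:240]=(g<80)[190:232,180:240]
m=cv2.morphologyEx(m,cv2.MORPH_CLOSE,np.ones((9,9)))
c=max(cv2.findContours(m,0,1)[0],key=cv2.contourArea)
e,q=cv2.minEnclosingTriangle(c)[0],cv2.approxPolyDP(c,5,True)[:,0];print(q,[tobed(ray(b,*p,.022)).round(1) for p in q])
A=np.hstack([cv2.resize(im[155:255,155:255],None,fx=4,fy=4,interpolation=2),cv2.resize(t['image'][100:200,200:300],None,fx=4,fy=4,interpolation=2)])
cv2.imwrite('pics/c8.png',A)
E
```

```text
[ 0.54831578 -0.05871534  0.0985499 ] 0.5016897253441599
s [213 171   6  10  38] [215.2 174.8] [array([  99.9, -100.6]), array([ 76.4, -84.3]), array([ 61. , -73.7])]
s [269 178  16  13  94] [277.2 184.7] [array([ -60.3, -221.1]), array([ -79.3, -201.3]), array([ -91.7, -188.5])]
s [183 187  27  16 129] [196.4 194.3] [array([59.9, -1. ]), array([37.5, 12.5]), array([22.8, 21.3])]
s [233 221  56  36 243] [261.7 237.5] [array([-195.3,  -37.8]), array([-210.5,  -23.3]), array([-220.3,  -13.8])]
s [ 45 289   5   3   5] [ 47.  290.4] [array([ -1.9, 465. ]), array([-22.5, 465.2]), array([-36. , 465.3])]
s [ 50 291   5   1   5] [ 52. 291.] [array([-10.9, 456.6]), array([-31.3, 457. ]), array([-44.6, 457.3])]
s [ 60 291   3   2   4] [ 61.  291.8] [array([-26.2, 441.1]), array([-46.2, 442. ]), array([-59.2, 442.6])]
s [ 70 290   3   4   7] [ 70.7 292. ] [array([-41.2, 423.9]), array([-60.8, 425.3]), array([-73.5, 426.2])]
s [ 18 368  20  14 164] [ 28.5 374.7] [array([-177.7,  563.4]), array([-193.4,  560.8]), array([-203.6,  559.1])]
t [228 126  28   7 129] [241.  129.4] [array([60.1,  2.8]), array([55.8,  1. ]), array([53. , -0.2])]
t [216 211   7   2  13] [218.8 211.5] [array([-190. ,   43.7]), array([-189. ,   40.9]), array([-188.3,   39.2])]
[[209 193]
 [192 202]
 [207 219]
 [227 209]] [array([ 46.7, -37.5]), array([45.5, 25.3]), array([-40.4,  32.2]), array([-43.6, -36.9])]
```

View pics/c8.png

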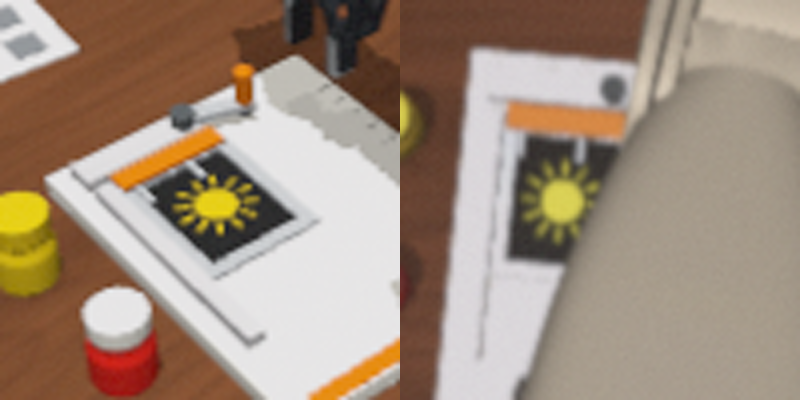

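The crops show the die square under the lip and against the guide, with the sun at (215,204). The orange knob stands at (243,82) in the left crop and the clamp pivot at (182,117). Next I measure the knob from both cameras.

```bash
python3 - <<'E'
from h import *
t=dict(np.load('pics/t0.npz'));b=dict(np.load('pics/s8.npz'))
im=t['image'];h=cv2.cvtColor(im,cv2.COLOR_BGR2HSV)
m=((h[...,0]<22)&(h[...,1]>100)&(h[...,2]>150)).astype(np.uint8)[118:138,258:282]
ys,xs=np.nonzero(m);print(len(xs),xs.mean()+258,ys.mean()+118)
u,v=xs.mean()+258,ys.mean()+118
for z in(.06,.066):print(ray(t,u,v,z)[:2],tobed(ray(t,u,v,z)))
A=[]
# triangulate: side centroid mid knob ray vs top: vertical axis point P(x,y); least squares
from scipy.optimize import least_squares
f=lambda p:np.r_[proj(t,[p[0],p[1],.063])[0]-[u,v],(proj(b,[p[0],p[1],.053])[0]-[215.2,174.8])]
r=least_squares(f,[.62,-.04]);print(r.x,tobed(r.x),r.fun)
for q in((85,-80),(85,-30)):
    c,s=np.cos(-.109),np.sin(-.109);print(q,.548+(c*q[0]-s*q[1])/1000,.0519+(s*q[0]+c*q[1])/1000)
# dark pivot in both
for n,c,w in(('t',t,(115,130,245,262)),('s',b,(178,188,195,205))):
    mm=(c['image'].max(2)<130)[w[0]:w[1],w[2]:w[3]];ys,xs=np.nonzero(mm);P=(xs.mean()+w[2],ys.mean()+w[0]);print(n,len(xs),P,[tobed(ray(c,*P,z)).round(1) for z in(.03,.04,.05)])
E
```

```text
18 268.5 127.22222222222223
[ 0.60717755 -0.03334503] [ 68.09967833 -78.30154703]
[ 0.6059789  -0.03324972] [ 66.89776978 -78.33719947]
[ 0.6082318  -0.03455389] [ 69.27917289 -79.38854993] [ 0.43036225 -0.57534923  0.09793511  1.21154038]
(85, -80) 0.6237928140359461 -0.03687189499223559
(85, -30) 0.6292320285367327 0.012831373970825913
t 21 (np.float64(252.9047619047619), np.float64(122.0952380952381)) [array([ 84.9, -30.4]), array([ 82.8, -30.9]), array([ 80.7, -31.4])]
s 51 (np.float64(200.11764705882354), np.float64(182.64705882352942)) [array([ 95.8, -39.5]), array([ 85.6, -33.1]), array([ 75.4, -26.8])]
```

Call:
apply_moves --slide '[[5,10,0],[13,24,0],[22,40,0],[29,53,0],[31,57,5],[31,57,15],[31,57,28],[31,57,40],[31,57,50],[31,57,53]]' --rot '[[0,0,0],[0,0,0],[0,0,0],[0,0,0],[0,0,0],[0,0,0],[0,0,0],[0,0,0],[0,0,0],[0,0,0]]'

```text
time: 29.35
tool_pos: [0.6078, -0.0322, 0.0439]
tcp_rot: [[0.113, 0.994, -0.003], [0.994, -0.113, 0.001], [0.0, -0.003, -1.0]]
force: [-0.1, -0.2, 0.6]
opening: 0.501
finger_force: 0.0
```

Call:
apply_moves --slide '[[0,0,0],[0,0,0],[0,0,0],[0,0,0],[0,0,0],[0,0,0],[0,0,0],[0,0,0],[0,0,0],[0,0,0]]' --rot '[[0,0,0],[0,0,0],[0,0,0],[0,0,0],[0,0,0],[0,0,0],[0,0,0],[0,0,0],[0,0,0],[0,0,0]]' --hand 1 --force 20

```text
time: 30.6
tool_pos: [0.609, -0.0323, 0.0454]
tcp_rot: [[0.113, 0.994, -0.0], [0.994, -0.113, 0.0], [0.0, -0.001, -1.0]]
force: [-1.5, -0.9, 3.7]
opening: 0.171
finger_force: 21.8
```

Call:
apply_moves --slide '[[0.7,-2,0],[2.5,-6,0],[5,-11,0],[8.5,-16,0],[12.8,-20.6,0],[18.1,-25.1,0],[24,-28.8,0],[29.5,-31.3,0],[35.2,-33.2,0],[38,-33.8,0]]' --rot '[[0,0,0],[0,0,0],[0,0,0],[0,0,0],[0,0,0],[0,0,0],[0,0,0],[0,0,0],[0,0,0],[0,0,0]]'

```text
time: 31.85
tool_pos: [0.5808, 0.0084, 0.0454]
tcp_rot: [[0.113, 0.994, 0.002], [0.994, -0.113, -0.002], [-0.002, 0.002, -1.0]]
force: [4.0, -4.8, 0.3]
opening: 0.175
finger_force: 21.5
```

Call:
apply_moves --slide '[[1,-0.2,0],[2.5,-0.4,0],[4,-0.6,0],[5.5,-0.8,0],[7,-0.9,0],[8.5,-1,0],[9.5,-1,0],[10.5,-1,0],[11,-1,0],[11,-1,0]]' --rot '[[0,0,0],[0,0,0],[0,0,0],[0,0,0],[0,0,0],[0,0,0],[0,0,0],[0,0,0],[0,0,0],[0,0,0]]'

```text
time: 33.1
tool_pos: [0.5803, 0.0192, 0.0454]
tcp_rot: [[0.114, 0.994, 0.0], [0.994, -0.114, -0.002], [-0.002, 0.0, -1.0]]
force: [3.0, -5.5, 2.1]
opening: 0.173
finger_force: 21.6
```

Call:
apply_moves --slide '[[0,0,0],[0,0,0],[0,0,0],[0,0,0],[0,0,0],[0,0,-3],[0,0,-10],[0,0,-20],[0,0,-35],[0,0,-50]]' --rot '[[0,0,0],[0,0,0],[0,0,0],[0,0,0],[0,0,0],[0,0,0],[0,0,0],[0,0,0],[0,0,0],[0,0,0]]' --hand 0.65

```text
time: 34.35
tool_pos: [0.5801, 0.0203, 0.0967]
tcp_rot: [[0.113, 0.994, -0.0], [0.994, -0.113, 0.0], [0.0, -0.0, -1.0]]
force: [0.7, -0.7, 0.1]
opening: 0.347
finger_force: 0.0
```

Call:
apply_moves --slide '[[-8,0,-5],[-24,0,-15],[-45,0,-30],[-70,0,-45],[-100,0,-50],[-130,0,-50],[-160,0,-50],[-180,0,-50],[-190,0,-50],[-190,0,-50]]' --rot '[[0,0,0],[0,0,0],[0,0,0],[0,0,0],[0,0,0],[0,0,0],[0,0,0],[0,0,0],[0,0,0],[0,0,0]]'

```text
time: 35.6
tool_pos: [0.5583, -0.1689, 0.1451]
tcp_rot: [[0.113, 0.994, -0.001], [0.994, -0.113, 0.001], [0.001, -0.001, -1.0]]
force: [-0.1, 0.4, 0.0]
opening: 0.352
finger_force: 0.0
```

```bash
python3 - <<'E'
from h import *
s=read_state();print(s['tool_pos'],s['force'])
b=snap('side','s9');t=snap('top','t9')
im=b['image']
A=np.hstack([cv2.resize(im[155:255,155:255],None,fx=4,fy=4,interpolation=2),cv2.resize(t['image'][100:200,190:290],None,fx=4,fy=4,interpolation=2)])
cv2.imwrite('pics/c9.png',A)
f=lambda p:tobed(ray(t,*p,.022)).round(1)
E
```

```text
[ 0.55828058 -0.16893753  0.14510478] [-0.10768892  0.40004428  0.03647749]
```

View pics/c9.png

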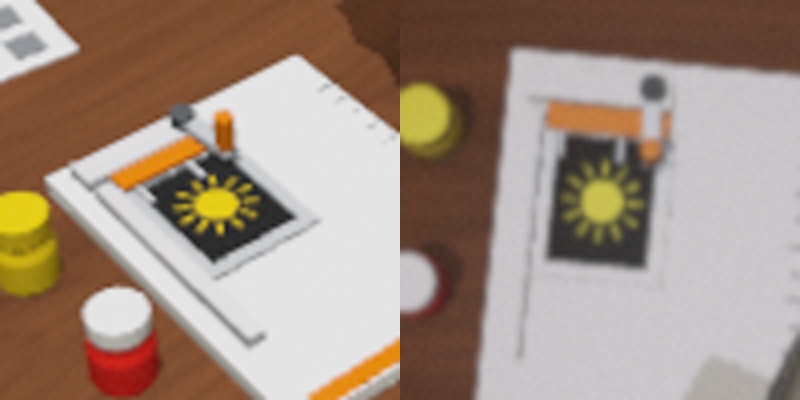

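The die is home, with the clamp arm over it along -x and the knob at (223,130) in the left crop. I'll check the clamp angle and die pose numerically before handing in.

```bash
python3 - <<'E'
from h import *
from scipy.optimize import least_squares
t=dict(np.load('pics/t9.npz'));b=dict(np.load('pics/s9.npz'))
def cen(c,w,f):
    h=cv2.cvtColor(c['image'],cv2.COLOR_BGR2HSV)
    m=f(h,c['image'])[w[0]:w[1],w[2]:w[3]];ys,xs=np.nonzero(m);print(len(xs));return xs.mean()+w[2],ys.mean()+w[0]
org=lambda h,i:(h[...,0]<20)&(h[...,1]>100)&(h[...,2]>130)
kt=cen(t,(134,142,247,259),org);kb=cen(b,(180,194,206,216),org)
f=lambda p:np.r_[proj(t,[p[0],p[1],.063])[0]-kt,proj(b,[p[0],p[1],.053])[0]-kb]
r=least_squares(f,[.58,.02]);k=tobed(r.x);print(kt,kb,k,r.fun,np.arctan2(84-k[0],-30.5-k[1]) )
print('phi',np.arctan2(84.5-k[0],-(k[1]+30.5)))
pv=cen(t,(116,128,247,259),lambda h,i:i.max(2)<130);print('pivot',[tobed(ray(t,*pv,z)) for z in(.03,.04)])
# die vs guide: pad corners fit, top
g=t['image'].max(2);m=np.zeros(g.shape,np.uint8);m[130:170,222:258]=(g<100)[130:170,222:258]
m=cv2.morphologyEx(m,cv2.MORPH_CLOSE,np.ones((7,7)));rc,_=quad(m);print(rc,tobed(ray(t,*rc[0],.022)))
E
```

```text
22
40
(np.float64(252.0909090909091), np.float64(137.0909090909091)) (np.float64(210.425), np.float64(187.5)) [ 34.35185642 -34.80751663] [ 0.24708024  0.06200822 -0.22522828  0.18701894] 1.484252164912195
phi 1.485110811503728
30
pivot [array([ 86.19832192, -29.93648174]), array([ 84.08278276, -30.44375913])]
((240.0534210205078, 149.7424774169922), (23.81578826904297, 30.986696243286133), 6.009006023406982) [-0.01985906 -0.02237545]
```

Call:
apply_moves --slide '[[15,0,0],[40,0,5],[70,0,20],[100,0,40],[125,0,60],[138,0,80],[143,0,93],[143,0,98],[143,0,100],[145,0,100]]' --rot '[[0,0,0],[0,0,0],[0,0,0],[0,0,0],[0,0,0],[0,0,0],[0,0,0],[0,0,0],[0,0,0],[0,0,0]]' --hand 1

```text
time: 36.95
tool_pos: [0.5751, -0.0249, 0.0457]
tcp_rot: [[0.114, 0.994, 0.0], [0.994, -0.114, 0.0], [0.0, -0.0, -1.0]]
force: [-0.5, 0.2, 0.5]
opening: -0.004
finger_force: 0.0
```

Call:
apply_moves --slide '[[2,0,0],[5,0,0],[8,0,0],[11,0,0],[14,0,0],[16,0,0],[18,0,0],[20,0,0],[21,0,0],[22,0,0]]' --rot '[[0,0,0],[0,0,0],[0,0,0],[0,0,0],[0,0,0],[0,0,0],[0,0,0],[0,0,0],[0,0,0],[0,0,0]]'

```text
time: 38.2
tool_pos: [0.5766, -0.0026, 0.0449]
tcp_rot: [[0.113, 0.994, -0.002], [0.994, -0.113, 0.0], [-0.0, -0.002, -1.0]]
force: [-2.2, -1.2, 0.1]
opening: -0.002
finger_force: 1.0
```

Call:
apply_moves --slide '[[0.4,0,0],[0.8,0,0],[1.2,0,0],[1.6,0,0],[2,0,0],[2.3,0,0],[2.6,0,0],[2.9,0,0],[3.2,0,0],[3.5,0,0]]' --rot '[[0,0,0],[0,0,0],[0,0,0],[0,0,0],[0,0,0],[0,0,0],[0,0,0],[0,0,0],[0,0,0],[0,0,0]]'

```text
time: 39.45
tool_pos: [0.5766, -0.0023, 0.045]
tcp_rot: [[0.114, 0.993, -0.003], [0.993, -0.114, -0.007], [-0.008, -0.002, -1.0]]
force: [-4.6, -10.2, 0.7]
opening: -0.002
finger_force: 5.8
```

The clamp is hard against its stop: 10 N and no further motion. I'll back away, lift and hand in.

Call:
apply_moves --slide '[[-4,0,0],[-10,0,0],[-18,0,0],[-28,0,-5],[-40,0,-20],[-55,0,-40],[-70,0,-60],[-80,0,-75],[-85,0,-80],[-85,0,-80]]' --rot '[[0,0,0],[0,0,0],[0,0,0],[0,0,0],[0,0,0],[0,0,0],[0,0,0],[0,0,0],[0,0,0],[0,0,0]]'

```text
time: 40.7
tool_pos: [0.5681, -0.0837, 0.1254]
tcp_rot: [[0.113, 0.994, -0.0], [0.994, -0.113, 0.0], [0.0, -0.0, -1.0]]
force: [0.3, 0.1, -0.7]
opening: 0.003
finger_force: 0.0
```

```bash
python3 - <<'E'
from h import *
s=read_state();print(s['tool_pos'],s['force'])
print(job.finish_job())
E
```

```text
[ 0.56814097 -0.08374514  0.12543123] [ 0.25352119  0.08126887 -0.71206379]
the job is handed in; nothing more can be done
None
```

I handed the job in at 40.7 s with the die home in the corner and the clamp against its stop, but the wrist force read about 20.6 N and 22.7 N at two moments while pushing the back stop, so the 20 N limit may have been passed; no verdict was shown.

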